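# Lock the groove coupler of the blue-collared wash tank

## Task

Lock the coupler of the wash tank whose adapter has the blue collar: swing its two cam arms down together until both hang flat against the sides of the coupler, never shutting one while the other is still raised, and let go. Do not touch the tank with the orange collar; it stays unlocked.

Things in the scene. Friction and masses are not known exactly. Their poses are not given: they have to be found in the camera images.
- tank_blue: fixed steel wash tank, 116 mm across, 70 high; on it an upright 40 mm groove coupler, mouth 138 mm up; the blue-collared adapter in it tops out at 147 mm. Origin: centre of underside; z up, the coupler's axis; cam arms on +y and -y. Shut, the arms span 57 mm and end 77 mm up. A gripper open along y, lowered astride the coupler, pushes both down; closing squeezes them home.
- cam_a (a joint): flat steel cam arm, 14 wide, 6 thick, 53 mm from pin to end, on tank_blue's +y side; pin parallel to the tank's x at y = +24 mm, 130 mm above the bench. rad: 0 = hanging straight down on the coupler (shut, at its stop), 1.57 = level, outward, about 2 = raised, as at the start; stop at 2.4. Stiff hinge (0.06 N m): stays where left. Raised tips reach up to 78 mm from the axis, 172 mm up.
- cam_b (a joint): flat steel cam arm, 14 wide, 6 thick, 53 mm from pin to end, on tank_blue's -y side; pin parallel to the tank's x at y = -24 mm, 130 mm above the bench. rad: 0 = hanging straight down on the coupler (shut, at its stop), 1.57 = level, outward, about 2 = raised, as at the start; stop at 2.4. Stiff hinge (0.06 N m): stays where left. Raised tips reach up to 78 mm from the axis, 172 mm up.
- tank_orange: the bystander: the same tank, coupler and pair of raised arms, but its adapter's collar is orange. Origin: centre of its underside, z up. To be left alone.
There are look-alikes about, which are no part of the job. Leave any brown or red look-alike of the tank_blue alone.

How it is judged:
By the outcome, as a careful person would: the job done as asked, in the order asked, and still so for the second after the job is handed in, with the robot touching nothing.
It also fails if it takes over 32 s, if anything falls off the work surface, if the arm or the gripper's body presses on something with over 40 N, if the wrist force passes 120 N, or if a joint passes its speed limit or range.

## Robot

A 7-joint arm with a two-finger parallel gripper is mounted at the origin on the work surface. World frame = base frame: x ahead of the robot, y to its left, z up, the work surface at z = 0. Lengths are in m, angles in rad, forces in N, time in s.
With the tool pointing down it reaches from about 0.4 to 0.85 m from the base axis. Payload 10.4 kg.
Tool frame: the origin (TCP) lies between the finger pads; the fingertips stand 17 mm ahead of it and the grasp point (between the pads) lies 2 mm behind it; x points along the fingers, y is the direction in which the jaws open and shut, and the axes are right-handed (so a half turn about x gives the same grasp; the last joint's range is limited). The gripper opens to 87 mm and grips with 3 to 60 N. Pads are 19 mm wide; open, the fingers measure 117 mm over their backs; the gripper's body (75 mm by 190 mm) begins 51 mm behind the grasp point.
Start: joints at [-1.303, 0.332, -0.065, 1.46, 0.022, 1.35, -0.088], TCP at [0.179, 0.599, 0.24] pointing down, gripper open.
Joint ranges: [-2.6, 2.6], [-0.5, 2.12], [-1.47, 1.34], [0.16, 2.42], [-1.27, 4.41], [0.06, 2.06], [-2.6, 2.6]. Speed limits (rad/s): [2.22, 2.22, 2.79, 2.79, 3.14, 3.14, 3.14].

## Interface

Orientations are given as a unit quaternion [x, y, z, w].
In Python, from bench import r, optics, close_job gives the robot as it stands.
- The arm moves only by the shell command python3 -m inch 'ROWS' [OPENING] [FORCE]. ROWS is JSON, a list of rows, each an object with "translation": the shift along the tool's x, y, z in cm, a list of three; "spin": the turn about the tool's x in degrees. In form: [{"translation": [tx, ty, tz], "spin": spin}, ...]. A call has 1 to 20 rows; each row shifts and turns the pose as measured when the row begins, along the tool's axes as they then stand; what a row does not reach is not made up. A row lasts 1/8 s, in which the tool goes at most 62.5 mm and 10.7 degrees, less where a joint would pass 70% of its speed; a pose out of reach is approached as far as the arm can. A call is refused whole if a number of a shift passes 6.25 or a number of a turn 10.7, either way. A call with a gripper value outside its range is refused whole. OPENING is the closure, from 0 (fully open) to 1 (shut), set as the call begins (- or left out, the last holds). The fingers move at their own pace and stop on an object; FORCE is the grip in N (left out, the last holds). Time passes only in rows, so rows that do not move let the fingers close. It gives the time, the measured TCP pose, the force and the opening at its end, in the units of the state.
- r.read_state(): the state, without advancing time (a new reading comes with each control period).
- optics.camera(name): name is "side" or "top"; returns the picture (420x560x3 uint8, red, green, blue); there is no depth.
- optics.camera_model(name): a dict with "camera_matrix" (3x3 intrinsics, pixels), "world_from_camera" (4x4, takes a point from camera to world coordinates). Camera axes: x right, y down, z forward; pixel columns grow to the right and rows downward; lengths in m; the calibration is good to about 2 mm. A picture is of the moment at which its call begins. camera_model takes no time and is no camera call.
- close_job(): hands the job in, once; it reports no verdict.
The state is a dict: "time": time; "joint_positions": joint angles; "joint_vel": joint speeds; "joint_torque": joint torques, N m; "ee_pos": TCP position; "eef_rot": TCP orientation; "ft_force": force on the tool from outside, world axes, zero at the start; "torque": the same for the moment, N m; "width": finger opening in m.
Only numpy, scipy, OpenCV 4.12 (cv2) and the standard library are available. Lean on these libraries where they do the work, as an engineer would, in place of code of your own. Each camera call takes 0.05 s, during which the arm holds its last target.

## Working session

There is one attempt and no reset: what is moved stays moved. The work goes in short steps, Python scripts to look and compute and a shell command to move; the robot and the scene stay as the last step left them, time stands still between calls to the robot, and variables do not carry over. Pictures are saved under pics/ and viewed, and the job is handed in when it is done.

```bash
mkdir -p pics; ls; python3 - <<'E'
from bench import r, optics
import cv2, numpy as np
s=r.read_state(); print({k:np.round(v,3).tolist() for k,v in s.items()})
for n in("top","side"):
    cv2.imwrite(f"pics/{n}0.png",optics.camera(n)[:,:,::-1]); m=optics.camera_model(n); print(n,np.round(m["camera_matrix"],1).tolist(),np.round(m["world_from_camera"],3).tolist())
E
```

```text
pics
{'time': 0.0, 'joint_positions': [-1.303, 0.333, -0.065, 1.461, 0.022, 1.35, -0.089], 'joint_vel': [0.0, 0.0, 0.001, -0.001, 0.0, -0.0, -0.0], 'joint_torque': [0.0, -62.327, 0.024, -38.988, -0.061, 0.04, 0.0], 'ee_pos': [0.179, 0.598, 0.239], 'eef_rot': [0.102, 0.7, -0.103, 0.7], 'ft_force': [-1.511, -0.2, -0.057], 'torque': [0.01, 0.012, 0.042], 'width': 0.088}
top [[500.2, 0.0, 278.5], [0.0, 500.2, 204.8], [0.0, 0.0, 1.0]] [[-0.007, -0.999, 0.04, 0.431], [-1.0, 0.008, 0.027, -0.014], [-0.028, -0.039, -0.999, 0.884], [0.0, 0.0, 0.0, 1.0]]
side [[400.7, 0.0, 283.6], [0.0, 400.7, 205.0], [0.0, 0.0, 1.0]] [[-0.761, -0.457, 0.461, 0.113], [-0.649, 0.529, -0.546, 0.419], [0.006, -0.715, -0.699, 0.654], [0.0, 0.0, 0.0, 1.0]]
```

View pics/top0.png

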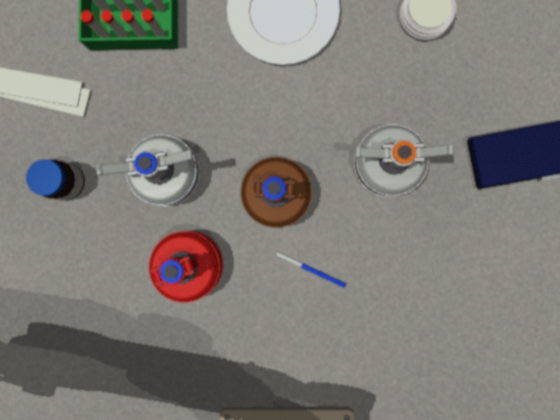

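View pics/side0.png

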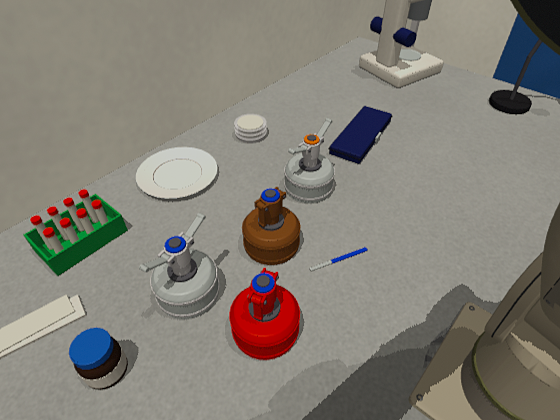

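Candidates with blue collars, in top-view pixels:
- Steel tank at (145,162).
- Brown tank at (274,188).
- Red tank at (171,271).

The steel tank at (404,152) has an orange collar. Only (145,162) is both steel and blue-collared. I'll confirm it in a crop and measure it.

```bash
cat > h.py <<'E'
import numpy as np, cv2
from bench import r, optics
def proj(n,P):
    m=optics.camera_model(n);T=np.linalg.inv(m["world_from_camera"]);p=T[:3,:3]@np.array(P)+T[:3,3];q=np.array(m["camera_matrix"])@p;return q[:2]/q[2]
def ray(n,uv):
    m=optics.camera_model(n);T=np.array(m["world_from_camera"]);d=T[:3,:3]@np.linalg.inv(m["camera_matrix"])@np.array([*uv,1.]);return T[:3,3],d/np.linalg.norm(d)
def onz(n,uv,z):
    o,d=ray(n,uv);return o+d*(z-o[2])/d[2]
def two(uv1,uv2):
    o1,d1=ray("top",uv1);o2,d2=ray("side",uv2)
    A=np.c_[d1,-d2];t=np.linalg.lstsq(A,o2-o1,rcond=None)[0];a=o1+d1*t[0];b=o2+d2*t[1];return (a+b)/2,np.linalg.norm(a-b)
E
python3 - <<'E'
from h import *
t=cv2.imread("pics/top0.png");s=cv2.imread("pics/side0.png")
def blob(im,x,y,rad=22):
    h=cv2.cvtColor(im,cv2.COLOR_BGR2HSV);m=cv2.inRange(h,(105,120,60),(130,255,255));k=np.zeros_like(m);cv2.circle(k,(x,y),rad,255,-1);m&=k
    c=max(cv2.findContours(m,0,2)[0],key=cv2.contourArea);return cv2.minEnclosingCircle(c)
bt=blob(t,145,162);bs=blob(s,176,243);print(bt,bs)
print(onz("top",bt[0],.147),onz("side",bs[0],.147),two(bt[0],bs[0]))
a=cv2.resize(t[115:225,80:250],None,fx=4.4,fy=4.4,interpolation=cv2.INTER_CUBIC);cv2.imwrite("pics/ct.png",a)
b=cv2.resize(s[200:330,125:245],None,fx=4.4,fy=4.4,interpolation=cv2.INTER_CUBIC);cv2.imwrite("pics/cs.png",b)
E
```

```text
((145.0, 163.0), 11.180439949035645) ((175.0, 244.0), 10.440406799316406)
[0.52372754 0.20494484 0.147     ] [0.52232294 0.20887991 0.147     ] (array([0.52483512, 0.2067583 , 0.14295778]), np.float64(0.0016397723800695475))
```

View pics/ct.png

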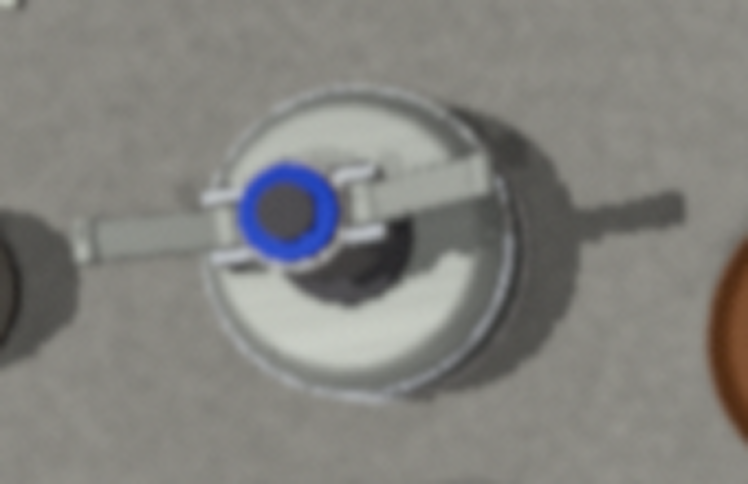

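View pics/cs.png

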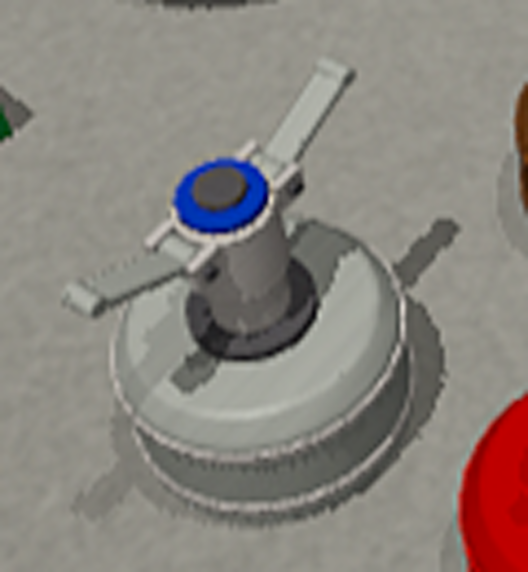

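The crop confirms a steel tank with a blue collar and two raised arms. In the full top view the tips are near (99,170) and (190,155). Next I'll triangulate the tips.

```bash
python3 - <<'E'
from h import *
f=lambda u,o:np.array(u)/4.4+o
A,ea=two(f((84,240),(80,115)),f((85,298),(125,200)));B,eb=two(f((483,174),(80,115)),f((338,70),(125,200)))
print(A,ea,B,eb)
d=A-B;print("yaw from tips",np.degrees(np.arctan2(d[1],d[0])),np.linalg.norm(d[:2]),(A+B)/2)
# yaw from hinge lugs in top view, at z=.132: lug pairs left (203,197),(215,258); right (380,170),(383,235)
L=[onz("top",f(p,(80,115)),.134) for p in((203,197),(213,258),(380,172),(383,235))]
l=(L[0]+L[1])/2;q=(L[2]+L[3])/2;d=l-q;print("yaw lugs",np.degrees(np.arctan2(d[1],d[0])),np.linalg.norm(d),(l+q)/2)
for z in(0.,.01,.02,.05): print(z,onz("top",f((360,240),(80,115)),z))
s=r.read_state()
from scipy.spatial.transform import Rotation as R
print(R.from_quat(s["eef_rot"]).as_matrix().round(3))
E
```

```text
[0.51430566 0.27198499 0.15360981] 0.0012893514930535888 [0.53594169 0.13795748 0.14848338] 0.0012517480728747375
yaw from tips 99.17013330658475 0.13576262938658865 [0.52512368 0.20497123 0.15104659]
yaw lugs 97.28234799043256 0.06075431750280196 [0.5238536  0.20578499 0.134     ]
0.0 [0.53025837 0.2182681  0.        ]
0.01 [0.52913079 0.21564212 0.01      ]
0.02 [0.5280032  0.21301614 0.02      ]
0.05 [0.52462044 0.20513821 0.05      ]
[[-0.     0.287  0.958]
 [-0.001  0.958 -0.287]
 [-1.    -0.001  0.   ]]
```

Axis is about (0.524, 0.206) and the arm line about 98.5°. The jaw axis stands at 73.3°, so it needs about -25° of spin. I'll travel at the current height first.

```bash
python3 -m inch '[{"translation":[0,-2.3,3.7],"spin":0},{"translation":[0,-2.3,3.7],"spin":0},{"translation":[0,-2.3,3.7],"spin":0},{"translation":[0,-2.3,3.7],"spin":0},{"translation":[0,-2.3,3.7],"spin":0},{"translation":[0,-2.3,3.7],"spin":0},{"translation":[0,-2.3,3.7],"spin":0},{"translation":[0,-2.3,3.7],"spin":0},{"translation":[0,-2.3,3.7],"spin":0},{"translation":[0,-2.3,3.7],"spin":0},{"translation":[0,0,0],"spin":-8},{"translation":[0,0,0],"spin":-8},{"translation":[0,0,0],"spin":-8},{"translation":[0,0,0],"spin":0}]' 0
cat >> h.py <<'E'
from scipy.spatial.transform import Rotation as R
def todo(x,y,yaw):
    s=r.read_state();M=R.from_quat(s["eef_rot"]).as_matrix();d=np.array([x,y,s["ee_pos"][2]])-s["ee_pos"]
    print("t",round(s["time"],2),"pos",np.round(s["ee_pos"],4),"F",np.round(s["ft_force"],1),"w",s["width"],"axis",M[:,0].round(3))
    print("tool cm",np.round(M.T@d*100,2),"spin",-(yaw-np.degrees(np.arctan2(M[1,1],M[0,1]))))
E
python3 -c "
from h import *
todo(.524,.206,98.5)"
```

```text
time: 1.85
ee_pos: [0.4748, 0.2583, 0.2338]
eef_rot: [-0.052, 0.708, 0.046, 0.703]
ft_force: [-0.6, 0.6, 0.2]
width: 0.0867
t 1.85 pos [0.4748 0.2583 0.2338] F [-0.6  0.6  0.2] w 0.08672800193930917 axis [-0.007 -0.008 -1.   ]
tool cm [ 0.01 -5.86  4.15] spin -0.5585152395543105
```

```bash
python3 -m inch '[{"translation":[0,-2.9,2.1],"spin":-0.5},{"translation":[0,-2.9,2.1],"spin":0},{"translation":[0,0,0],"spin":0},{"translation":[0,0,0],"spin":0}]' 0
python3 -c "
from h import *
todo(.524,.206,98.5)
for n in('top','side'): cv2.imwrite(f'pics/{n}1.png',optics.camera(n)[:,:,::-1])"
```

```text
time: 2.35
ee_pos: [0.5248, 0.2066, 0.2331]
eef_rot: [-0.051, 0.708, 0.045, 0.702]
ft_force: [-0.5, 1.3, -0.8]
width: 0.0873
t 2.35 pos [0.5248 0.2066 0.2331] F [-0.5  1.3 -0.8] w 0.08726878641656925 axis [-0.008 -0.009 -1.   ]
tool cm [ 0.   -0.05 -0.08] spin -0.6644820150727639
```

View pics/side1.png

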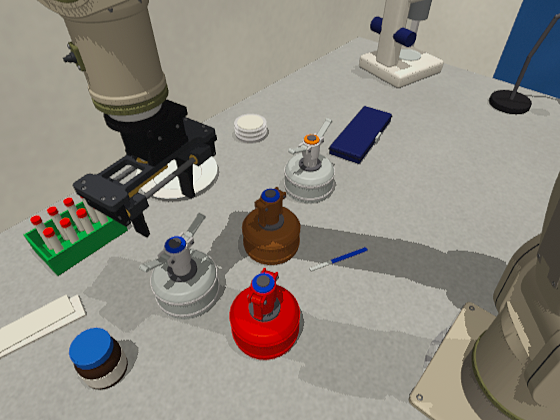

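View pics/top1.png

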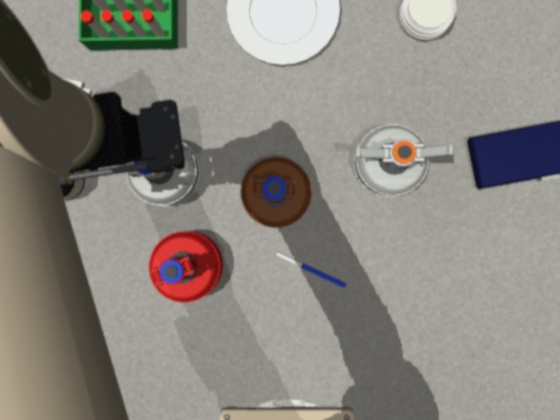

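The gripper hangs astride the blue-collared tank, with fingertips near (142,232) and (188,195) in the side view. Now I'll go down slowly.

```bash
python3 -m inch '[{"translation":[2,0,0],"spin":-0.6},{"translation":[2,0,0],"spin":0},{"translation":[1.2,0,0],"spin":0},{"translation":[1.2,0,0],"spin":0},{"translation":[1.2,0,0],"spin":0},{"translation":[1.2,0,0],"spin":0},{"translation":[1,0,0],"spin":0},{"translation":[0,0,0],"spin":0}]' 0
python3 -c "
from h import *
print(proj('side',[.5248,.2066,.216]))
todo(.524,.206,98.5)
for n in('top','side'): cv2.imwrite(f'pics/{n}2.png',optics.camera(n)[:,:,::-1])
a=cv2.imread('pics/side2.png')[150:330,90:290];cv2.imwrite('pics/c2.png',cv2.resize(a,None,fx=3.3,fy=3.3))"
```

```text
time: 3.45
ee_pos: [0.5246, 0.2101, 0.1354]
eef_rot: [-0.055, 0.706, 0.052, 0.704]
ft_force: [0.8, 0.3, 0.2]
width: 0.0871
[166.84776256 213.08903053]
t 3.45 pos [0.5246 0.2101 0.1354] F [0.8 0.3 0.2] w 0.08706433747240079 axis [-0.001 -0.004 -1.   ]
tool cm [ 0.   -0.4  -0.12] spin 0.1513205986569659
```

View pics/c2.png

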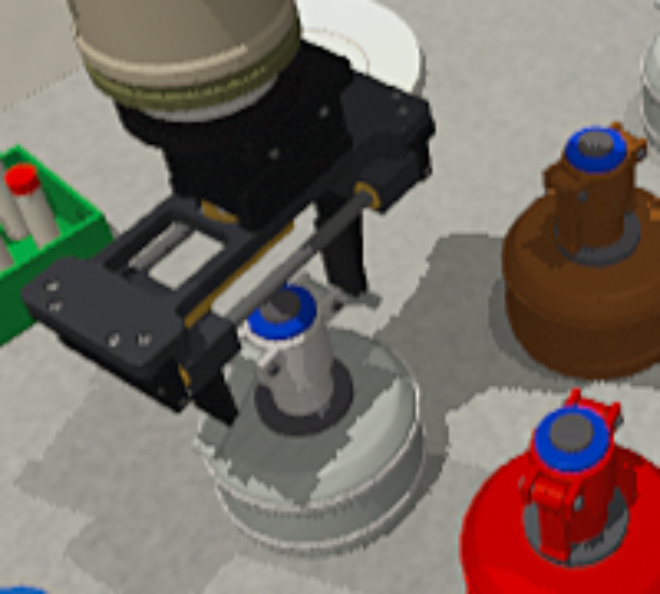

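Both arms are pushed down to about level. I'll take out the 4 mm drift, then continue.

```bash
python3 -m inch '[{"translation":[0.2,-0.4,-0.1],"spin":0},{"translation":[0.8,-0.1,0],"spin":0},{"translation":[0.8,0,0],"spin":0},{"translation":[0,0,0],"spin":0}]' 0
python3 -c "
from h import *
todo(.524,.206,98.5)"
```

```text
time: 4.05
ee_pos: [0.525, 0.2054, 0.1178]
eef_rot: [-0.054, 0.705, 0.053, 0.705]
ft_force: [-0.5, -0.0, -0.2]
width: 0.087
t 4.05 pos [0.525  0.2054 0.1178] F [-0.5 -0.  -0.2] w 0.08701498485891303 axis [ 0.001 -0.002 -1.   ]
tool cm [-0.    0.08 -0.09] spin 0.16168889981314294
```

```bash
python3 -m inch '[{"translation":[0.8,0,-0.1],"spin":0},{"translation":[0.7,0,0],"spin":0},{"translation":[0.2,0,0],"spin":0},{"translation":[0,0,0],"spin":0}]' 0
python3 -c "
from h import *
todo(.524,.206,98.5)
for n in('top','side'): cv2.imwrite(f'pics/{n}3.png',optics.camera(n)[:,:,::-1])
a=cv2.imread('pics/side3.png')[180:330,110:260];cv2.imwrite('pics/c3.png',cv2.resize(a,None,fx=4,fy=4))"
```

```text
time: 4.55
ee_pos: [0.5237, 0.205, 0.0992]
eef_rot: [-0.054, 0.705, 0.052, 0.705]
ft_force: [0.6, 0.8, 0.8]
width: 0.0871
t 4.55 pos [0.5237 0.205  0.0992] F [0.6 0.8 0.8] w 0.08710092347430212 axis [ 0.    -0.003 -1.   ]
tool cm [-0.    0.09  0.04] spin 0.16676717602555868
```

View pics/c3.png

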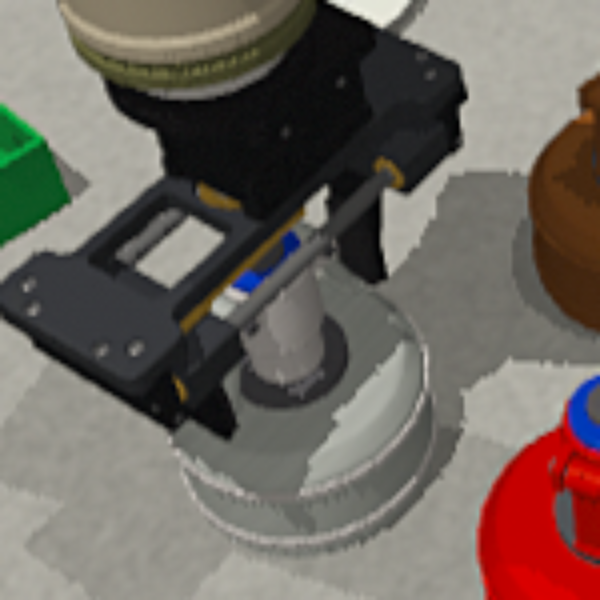

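Fingers are astride the coupler with the arms inside them. Now the squeeze.

```bash
python3 -m inch '[{"translation":[0,0.1,0],"spin":0},{"translation":[0,0,0],"spin":0},{"translation":[0,0,0],"spin":0},{"translation":[0,0,0],"spin":0},{"translation":[0,0,0],"spin":0},{"translation":[0,0,0],"spin":0},{"translation":[0,0,0],"spin":0},{"translation":[0,0,0],"spin":0}]' 0.6 25
python3 -c "
from h import *
todo(.524,.206,98.5)"
```

```text
time: 5.65
ee_pos: [0.5229, 0.2059, 0.0988]
eef_rot: [-0.054, 0.706, 0.052, 0.705]
ft_force: [0.4, 0.6, -2.7]
width: 0.0536
t 5.65 pos [0.5229 0.2059 0.0988] F [ 0.4  0.6 -2.7] w 0.05358511879380145 axis [-0.001 -0.003 -1.   ]
tool cm [-0.   -0.01  0.11] spin 0.1555190644765787
```

```bash
python3 -m inch '[{"translation":[0,0,0],"spin":0},{"translation":[0,0,0],"spin":0},{"translation":[0,0,0],"spin":0},{"translation":[0,0,0],"spin":0}]' 0.6 40
python3 -m inch '[{"translation":[0,0,0],"spin":0},{"translation":[0,0,0],"spin":0},{"translation":[0,0,0],"spin":0},{"translation":[0,0,0],"spin":0},{"translation":[0,0,0],"spin":0},{"translation":[0,0,0],"spin":0},{"translation":[0,0,0],"spin":0},{"translation":[0,0,0],"spin":0}]' 0 
python3 -c "
from h import *
todo(.524,.206,98.5)"
```

```text
time: 6.15
ee_pos: [0.5229, 0.2058, 0.0987]
eef_rot: [-0.055, 0.706, 0.052, 0.705]
ft_force: [0.2, 0.8, -3.5]
width: 0.0531
time: 7.15
ee_pos: [0.5235, 0.2058, 0.0995]
eef_rot: [-0.054, 0.705, 0.052, 0.705]
ft_force: [0.1, 0.1, -1.0]
width: 0.0871
t 7.15 pos [0.5235 0.2058 0.0995] F [ 0.1  0.1 -1. ] w 0.08709683202647461 axis [-0.    -0.003 -1.   ]
tool cm [-0.    0.01  0.05] spin 0.15216743291027512
```

The width stopped at 53 mm under 40 N, so the arms were on their stops, and the jaws are open again. I'll lift straight up, then move aside to look.

```bash
python3 -m inch '[{"translation":[-1.5,0,0],"spin":0},{"translation":[-2,0,0],"spin":0},{"translation":[-2.5,0,0],"spin":0},{"translation":[-3,0,0],"spin":0},{"translation":[-3,0,0],"spin":0},{"translation":[-2,0,0],"spin":0},{"translation":[0,4,0],"spin":0},{"translation":[0,5,0],"spin":0},{"translation":[0,5,0],"spin":0},{"translation":[0,5,0],"spin":0},{"translation":[0,5,0],"spin":0},{"translation":[0,0,0],"spin":0},{"translation":[0,0,0],"spin":0}]' 0
python3 -c "
from h import *
todo(.524,.206,98.5)
for n in('top','side'): cv2.imwrite(f'pics/{n}4.png',optics.camera(n)[:,:,::-1])
a=cv2.imread('pics/side4.png')[200:330,110:260];b=cv2.imread('pics/top4.png')[100:230,80:230];cv2.imwrite('pics/c4.png',cv2.resize(np.hstack([a,b]),None,fx=2.66,fy=2.66,interpolation=2))"
```

```text
time: 8.78
ee_pos: [0.4888, 0.4492, 0.2592]
eef_rot: [-0.05, 0.701, 0.053, 0.709]
ft_force: [-0.1, -0.2, 0.1]
width: 0.087
t 8.78 pos [0.4888 0.4492 0.2592] F [-0.1 -0.2  0.1] w 0.087014704509691 axis [ 0.01   0.004 -1.   ]
tool cm [ -0.06 -24.57  -0.05] spin -0.15221401130904155
```

View pics/c4.png

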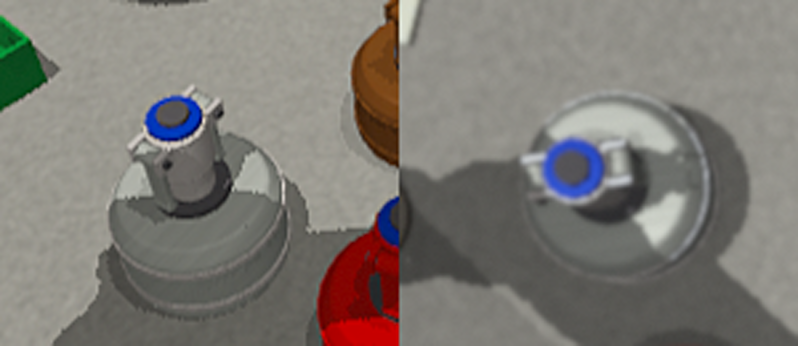

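View pics/side4.png

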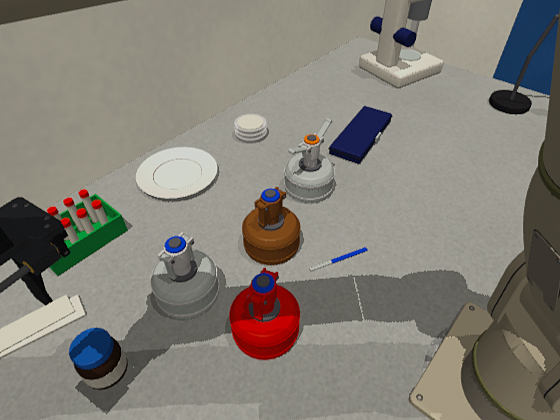

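The side view shows the near arm hanging against the coupler at about (172,258). The top view shows nothing sticking out beyond the lugs on either side of the collar at (145,163). The orange tank's arms are still raised, and nothing else has moved.

```bash
python3 -c "
from bench import close_job
print(close_job())"
```

```text
the job is handed in; nothing more can be done
None
```

I locked the coupler on the blue-collared steel tank and handed the job in with about 9 s on the clock. The open gripper went down astride the coupler and pushed both cam arms down together. I then squeezed them home at 25 N and 40 N, opened, lifted and moved clear.

**Last checks:**
- **Squeeze:** the fingers stopped at 53 mm. That is less than the 57 mm given for the shut arms. I took the pads to be bearing on the flat arms at their stops and did not look into it further.
- **Pictures:** the near arm hangs flat against the coupler, and nothing sticks out on either side from above. The far arm is hidden by the coupler in the side view, so it is confirmed only by the top view and the squeeze.
- **Rest of the scene:** the orange tank's arms are still raised, and the brown and red tanks look untouched.
- **Forces:** wrist force stayed below 4 N in every reading. The gripper drifted 4 mm sideways partway down, with both arms about level, and I corrected it before going on.

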